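# Release a microcentrifuge lid with a failed strut and hold it open

## Robot

A 6-joint arm with a two-finger parallel gripper is mounted at the origin on the work surface. World frame = base frame: x ahead of the robot, y to its left, z up, the work surface at z = 0. Lengths are in m, angles in rad, forces in N, time in s.
With the tool pointing down it reaches from about 0.35 to 0.975 m from the base axis. Payload 4.9 kg.
Tool frame: the origin (TCP) lies at the very end of the fingers, on their centre line; the grasp point (between the pads) lies 19 mm behind it; x points along the fingers, y is the direction in which the jaws open and shut, and the axes are right-handed (so a half turn about x gives the same grasp; the last joint's range is limited). The gripper opens to 85 mm and grips with 20 to 120 N. Pads are 22 mm wide; open, the fingers measure 114 mm over their backs; the gripper's body (76 mm by 85 mm) begins 54 mm behind the grasp point. The pads swing forward as they close: fully open they stand 13 mm farther back than shut.
Start: joints at [1.02, 0.053, 1.613, -0, 1.476, -0.119], TCP at [0.262, 0.568, 0.231] pointing down, gripper open.
Joint ranges: [-3.01, 3.01], [-1.01, 2.22], [0.06, 2.58], [-1.02, 4.17], [0.09, 2.62], [-3.14, 3.14]. Speed limits (rad/s): [2.57, 2.57, 3.14, 3.14, 3.14, 3.14].

## Interface

Orientations are given as a unit quaternion [w, x, y, z].
In Python, from plant import manip gives the robot as it stands.
- The arm moves only by the tool play_rows, never from a script. Its argument "plan" is a list of rows, each a list of 5 numbers: the shift along the tool's x, y, z in mm, then the turn about the tool's x in rad, then the closure, from -1 (fully open) to 1 (shut). A call has 1 to 8 rows; each row is the pose to reach, as a shift and turn from the pose commanded when the call began, along the tool's axes at that moment; what a row does not reach only later rows make up. A row lasts 1/8 s, in which the tool goes at most 62.5 mm and 10.7 degrees, less where a joint would pass 70% of its speed; a pose out of reach is approached as far as the arm can. A call with a gripper value outside its range is refused whole. The fingers move at their own pace and stop on an object; the grip force is fixed at half the most. Time passes only in rows, so rows that repeat a pose let the fingers close. It gives the time, the measured TCP pose, the force and the opening at its end, in the units of the state.
- manip.state(): the state, without advancing time (a new reading comes with each control period).
- manip.grab_frame(name): name is "scene" or "top" or "wrist"; returns a dict with "img" (400x640x3 uint8, red, green, blue), "range_z" (400x640 float32, m along the optical axis (not along the pixel's ray), 0 where there is no reading), "fx", "fy", "cx", "cy" (pixels), "origin" and "rotation" of the camera in the world. Camera axes: x right, y up, looking along -z (the intrinsics and any distortion apply to the point x, -y, -z); pixel columns grow to the right and rows downward; lengths in m; the calibration is good to about 2 mm. The wrist camera is an equidistant fisheye: a pixel r from the principal point sees the ray r / f radians off the axis. A picture is of the moment at which its call begins.
- manip.job_done(): hands the job in, once; it reports no verdict.
The state is a dict: "time": time; "joint_pos": joint angles; "joint_vel": joint speeds; "joint_efforts": joint torques, N m; "tool_pos": TCP position; "tool_rot": TCP orientation; "contact_force": force on the tool from outside, world axes, zero at the start; "ft_torque": the same for the moment, N m; "gripper_width": opening from 0.0 (shut) to 1.0 (fully open).
Only numpy, scipy, OpenCV 4.12 (cv2) and the standard library are available. Lean on these libraries where they do the work, as an engineer would, in place of code of your own. Each camera call takes 0.05 s, during which the arm holds its last target. There are 200 camera calls.

## Task

The strut of the microcentrifuge's lid has failed, so the lid falls shut by itself: press the green release button so that the lid pops ajar, then raise the lid by its blue grip tab to 60 degrees from shut and finish while still holding it there, steady, so that the technician can lift out the tubes. Do not let the lid drop on the way, and leave the things standing around the centrifuge where they are.

Things in the scene. Friction and masses are not known exactly. Their poses are not given: they have to be found in the camera images.
- centrifuge: Cream bench microcentrifuge, fixed: 252 mm deep (x), 210 wide (y), 138 high shut. Origin on the bench under its middle; x points from its front to its back, y to the left of someone facing its front, z up. Front apron: top at 95 mm, from 75 to 132 mm ahead of the origin, full width. Behind it the housing: deck at 120 mm, round bowl, rotor with coloured tubes. The dark front panel needs no touch.
- lid (a joint): Lid angle about the level hinge at the back: 0 shut, grows as its front rises, 1.047 = 60 degrees, stop at 1.75. Grey, clear window, 172 mm from hinge to front edge, 190 wide, 14 thick, about 0.45 kg, hardly any friction: let go, it falls. Shut, it is latched and cannot be lifted until the button is pressed; then it pops up on a spring pin and rests ajar at 0.06 after the button is let go.
- lid_hinge (a point): Point on the lid's hinge axis, in the middle of its width; 124 mm above the bench, 100 mm behind the centrifuge's origin. The axis runs along the centrifuge's y.
- lid_grip (a point): Middle of the grasp on the blue tab that juts 42 mm forward from the middle of the lid's front edge: 40 mm wide (y), 16 thick, both sides free to pinch. 199 mm from the hinge and 6 mm above the hinge's level (lid shut), 27 mm ahead of the lid's edge, 15 mm behind the tab's end; shut, 130 mm above the bench and 35 above the apron. Its axes turn with the lid, as the centrifuge's when shut.
- release (a joint): Travel of the green lid release button, pressed straight down: 0 = out, 0.006 m = fully in; a spring pushes it back, 1.5 N to start it, 5 N when fully in; the latch lets go at about half travel.
- release_top (a point): Centre of the top of the release button: green, round, 26 mm across, standing 10 mm above the right part of the apron (103 mm in front of and 78 mm to the right of the centrifuge's origin), 105 mm above the bench.
- tube_rack: Bystander: white rack, 105 x 62 mm, with eight capped blood tubes, 98 mm high, loose. Origin under its middle.
- specimen_pot: Bystander: specimen pot with a red cap, 44 mm across, 70 mm high, loose. Origin under its middle.
- slide_box: Bystander: blue microscope slide box, 90 x 84 mm, 35 mm high, loose. Origin under its middle.
- marker_pen: Bystander: white and blue marker pen, 132 mm long, 12 mm thick, lying along its x, loose. Origin under its middle.

How it is judged:
On the way, in this order (a step that is already met when the one before it is completed fails the run):
1. the release button is pressed in by at least 4 of its 6 mm (value of joint release above 0.004 m), for 0.05 s.
2. the lid is raised to between 52 and 68 degrees and held there by the gripper (value of joint lid between 0.908 and 1.187 rad and contact force between centrifuge and the fingers above 0.3 N), for 0.3 s.
At the end, for the whole second after the job is handed in: The lid stands 60 degrees open, give or take 8 degrees, and still (below 0.1 rad/s), carried by the robot's fingers (more than 0.3 N between them and the centrifuge) and by no other thing, through the last second (all of step 2 and velocity of joint lid between -0.1 and 0.1 rad/s and contact force between centrifuge and tube_rack below 0.1 N and contact force between centrifuge and specimen_pot below 0.1 N and contact force between centrifuge and slide_box below 0.1 N and contact force between centrifuge and marker_pen below 0.1 N); the arm keeps its last pose, push and grip.
It fails at once if the lid drops (falls shut faster than 3 rad/s) (velocity of joint lid below -3 rad/s).
It fails at once if a thing standing around is shifted by more than 20 mm (distance of any of tube_rack, specimen_pot, slide_box, marker_pen from where it was at the start of the episode above 0.02 m).
It also fails if it takes over 48 s, if anything falls off the work surface, if the arm or the gripper's body presses on something with over 40 N, if the wrist force passes 120 N, or if a joint passes its speed limit or range.

## Working session

There is one attempt and no reset: what is moved stays moved. The work goes in short steps, Python scripts to look and compute and a tool call to move; the robot and the scene stay as the last step left them, time stands still between calls to the robot, and variables do not carry over. Pictures are saved under pics/ and viewed, about 8 in all and at most 12, crops included, and the job is handed in when it is done.

Besides the shell and the picture viewer there is one more tool, called after ">>>" as name([rows], argument=value, ...), one row to a line, values as JSON. play_rows: Moves the arm, as the interface text tells. Its arguments: {"type":"object","properties":{"plan":{"type":"array"}},"required":["plan"]}

```bash
ls; mkdir -p pics; python3 - <<'E'
from plant import manip
import cv2,numpy as np
print(manip.state())
for n in ("scene","top"):
    f=manip.grab_frame(n); cv2.imwrite(f"pics/{n}0.png",f["img"][:,:,::-1]); np.savez(f"{n}0.npz",**f)
    print(n,f["fx"],f["fy"],f["cx"],f["cy"],f["origin"],f["rotation"])
E
```

```text
pics
{'time': 0.0, 'joint_pos': array([ 1.01998621e+00,  5.33654496e-02,  1.61433495e+00, -5.30696880e-06,
        1.47600825e+00, -1.18994282e-01]), 'joint_vel': array([-2.09077567e-04,  7.93297204e-04,  2.59269337e-04,  5.86439137e-04,
       -5.57455359e-05,  1.13216149e-03]), 'joint_efforts': array([ 9.08138391e-04, -3.93671215e+01, -3.70185149e+01,  5.32164665e-05,
        7.02090474e-03,  6.62862277e-06]), 'tool_pos': array([0.26123408, 0.56707861, 0.23003324]), 'tool_rot': array([ 0.69044491,  0.15077913,  0.69093316, -0.15219347]), 'contact_force': array([ 0.47433407, -0.31751789,  0.29560565]), 'ft_torque': array([-0.0191729 , -0.00420224,  0.035777  ]), 'gripper_width': 1.004106957357603}
scene 372.92869074013555 372.92869074013555 326.6896728092802 192.70134975356405 [ 1.1103856  -0.10566858  0.73464185] [0.75535102 0.25969594 0.19299127 0.56987475]
top 467.656470930675 467.656470930675 320.4188151425695 199.8727674218057 [0.43712166 0.03589621 1.01214616] [ 0.74406495  0.07714637 -0.07044323 -0.65988904]
```

View pics/scene0.png

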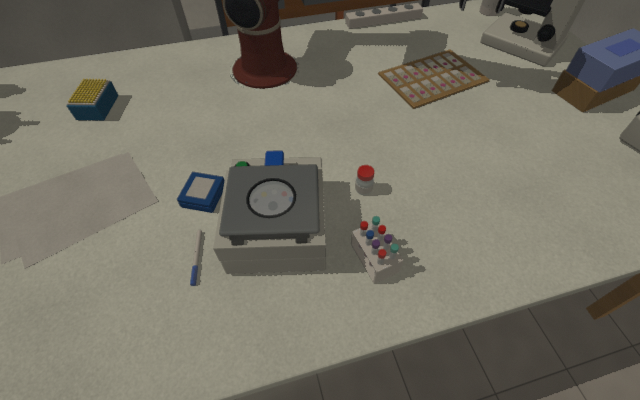

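View pics/top0.png

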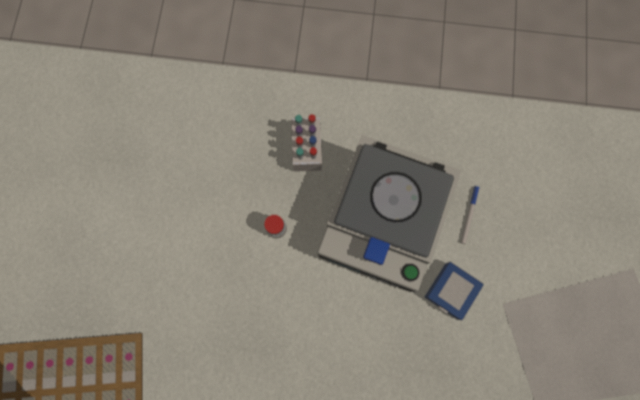

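The scene view shows the centrifuge with its front towards the robot. In the top view the tab is near (376,251), the button near (410,272), the pot at (274,225), the rack at (306,143), the slide box at (455,291) and the pen at (470,214). Next I'll measure these in the top view.

```bash
cat > h.py <<'E'
import numpy as np,cv2
from scipy.spatial.transform import Rotation as R
def rot(q): return R.from_quat(np.r_[q[1:],q[0]]).as_matrix()
def ray(f,u,v,z,fish=False):
    d=np.array([(u-f["cx"])/f["fx"],-(v-f["cy"])/f["fy"],-1.])
    if fish:
        a=np.hypot(d[0],d[1]); s=np.sin(a)/max(a,1e-9); d=np.array([d[0]*s,d[1]*s,-np.cos(a)])
    d=rot(f["rotation"])@d; o=f["origin"]; return o+d*(z-o[2])/d[2]
def blob(img,kind,box):
    hsv=cv2.cvtColor(img,cv2.COLOR_RGB2HSV); lo,hi={"green":((50,90,30),(80,255,255)),"blue":((105,120,60),(125,255,255))}[kind]
    m=cv2.inRange(hsv,lo,hi); k=np.zeros_like(m); x0,y0,x1,y1=box; k[y0:y1,x0:x1]=m[y0:y1,x0:x1]
    c=max(cv2.findContours(k,0,2)[0],key=cv2.contourArea); M=cv2.moments(c)
    return M["m10"]/M["m00"],M["m01"]/M["m00"],cv2.contourArea(c),cv2.minAreaRect(c)
E
python3 - <<'E'
from h import *
f=dict(np.load("top0.npz")); img=f["img"]
g=blob(img,"green",(390,255,430,290)); b=blob(img,"blue",(355,230,395,270)); print(g,b)
G=ray(f,*g[:2],.105); B=ray(f,*b[:2],.138); print("button",G,"tab",B)
# lid: dark grey quad
hsv=cv2.cvtColor(img,cv2.COLOR_RGB2HSV); m=cv2.inRange(hsv,(0,0,50),(180,60,95)); k=np.zeros_like(m); k[140:260,325:460]=m[140:260,325:460]
c=max(cv2.findContours(k,0,2)[0],key=cv2.contourArea); r=cv2.minAreaRect(c); P=np.array([ray(f,*p,.138) for p in cv2.boxPoints(r)])
print(r,P.round(4),np.linalg.norm(np.diff(P,axis=0),axis=1),"lid centre",P.mean(0))
# centrifuge x from tab/lid centre
x=P.mean(0)-B; th=np.arctan2(x[1],x[0]); print("yaw tab-lid",th)
for i in range(3): e=P[i+1]-P[i]; print(np.arctan2(e[1],e[0]))
# button->tab: local button(-.103,-.078), tab centre x=-.072-.021=-.093,y=0
d=B-G; loc=np.array([.010,.078]); print("yaw btn-tab",np.arctan2(d[1],d[0])-np.arctan2(loc[1],loc[0]),np.linalg.norm(d[:2]),np.linalg.norm(loc))
for u,v in((376,251),(410,272),(395,198)): print(u,v,f["range_z"][v,u], f["origin"][2])
from plant import manip; s=manip.state(); print(rot(s["tool_rot"]))
E
```

```text
(410.5248226950354, 271.88652482269504, 117.5, ((410.2500305175781, 271.75), (12.727920532226562, 12.020814895629883), 45.0)) (376.2741592166879, 250.18177948063004, 391.5, ((376.54998779296875, 250.35000610351562), (20.238574981689453, 21.819713592529297), 18.434946060180664))
button [ 0.50906032 -0.13259051  0.105     ] tab [ 0.5388613  -0.05968261  0.138     ]
((379.10443115234375, 203.1549072265625), (124.7198715209961, 116.16708374023438), 18.13808250427246) [[ 0.5431  0.0812  0.138 ]
 [ 0.7689  0.0382  0.138 ]
 [ 0.7175 -0.1991  0.138 ]
 [ 0.4979 -0.1452  0.138 ]] [0.22984177 0.24283697 0.22610777] lid centre [ 0.6318569  -0.05620131  0.138     ]
yaw tab-lid 0.037417714172186034
-0.18821530008657192
-1.7843278584908073
2.9010790029612283
yaw btn-tab -0.26051555066929244 0.07876331727816589 0.07863841300535
376 251 0.8739269 1.012146155920621
410 272 0.89711875 1.012146155920621
395 198 0.898275 1.012146155920621
[[-9.47204349e-04  4.18460822e-01  9.08234355e-01]
 [-1.56331600e-03  9.08233033e-01 -4.18461843e-01]
 [-9.99998329e-01 -1.81622617e-03 -2.06095782e-04]]
```

>>> play_rows([
  [0,-44,43,-0.02,-1],
  [0,-88,86,-0.04,-1],
  [0,-132,129,-0.06,-1],
  [0,-176,172,-0.08,-1],
  [0,-220,215,-0.1,-1],
  [0,-264,258,-0.12,-1],
  [0,-308,301,-0.15,-1],
  [0,-352,344,-0.17,-1],
])

```text
time: 1.1
tool_pos: [0.4267, 0.1021, 0.2311]
tool_rot: [0.701, 0.092, 0.701, -0.092]
contact_force: [1.1, 0.0, 1.0]
gripper_width: 1.001
```

```bash
python3 - <<'E'
from h import *
from plant import manip
s=manip.state(); print(s["time"],s["tool_pos"]); T=rot(s["tool_rot"]); print(T.round(3)); print(T.T@(np.array([.509,-.1326,.23])-s["tool_pos"]))
E
```

```text
1.1 [0.42672671 0.10205545 0.23107398]
[[ 0.     0.258  0.966]
 [ 0.     0.966 -0.258]
 [-1.     0.     0.   ]]
[ 0.00106692 -0.20548774  0.14002457]
```

>>> play_rows([
  [0,-41,28,0,-1],
  [0,-82,56,0,1],
  [0,-123,84,0,1],
  [0,-164,112,0,1],
  [0,-205,140,0,1],
  [0,-206,140,0,1],
  [0,-206,140,0,1],
  [0,-206,140,0,1],
])

```text
time: 2.1
tool_pos: [0.5083, -0.1301, 0.2311]
tool_rot: [0.701, 0.092, 0.701, -0.092]
contact_force: [0.2, -0.3, 0.3]
gripper_width: -0.004
```

```bash
python3 - <<'E'
from h import *
from plant import manip
s=manip.state(); print(s)
f=manip.grab_frame("wrist"); np.savez("w1.npz",**f); cv2.imwrite("pics/w1.png",f["img"][:,:,::-1]); print(f["fx"],f["cx"],f["cy"],f["origin"],rot(f["rotation"]).round(3))
E
```

```text
{'time': 2.1, 'joint_pos': array([-3.92663807e-01, -1.89578158e-01,  1.84367214e+00,  2.25877238e-04,
        1.48781702e+00, -1.70304164e+00]), 'joint_vel': array([ 0.003181  , -0.00299967, -0.00049318, -0.00065422, -0.00074557,
       -0.0009418 ]), 'joint_efforts': array([-3.84487286e-01, -2.85715556e+01, -3.71736431e+01, -1.37964101e-02,
       -5.28083649e-03,  2.01038922e-03]), 'tool_pos': array([ 0.50826943, -0.13013066,  0.23114786]), 'tool_rot': array([ 0.70103202,  0.09192452,  0.70120812, -0.0917124 ]), 'contact_force': array([ 0.20658976, -0.26330984,  0.28593782]), 'ft_torque': array([-0.02343395, -0.06511717, -0.00850393]), 'gripper_width': -0.004439507188486425}
309.70691628693146 321.06953039277056 196.46963761005884 [ 0.4413389  -0.11291306  0.37373947] [[ 0.257 -0.929 -0.265]
 [ 0.966  0.247  0.069]
 [ 0.001 -0.274  0.962]]
```

View pics/w1.png

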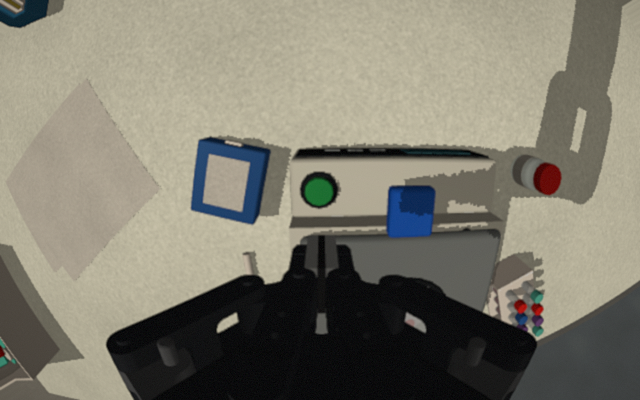

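The wrist view shows the green button at about (319,189), the tab at about (411,210) and the slide box at about (230,180), with the fingers above. I'll recompute the positions from this view.

```bash
python3 - <<'E'
from h import *
f=dict(np.load("w1.npz")); g=blob(f["img"],"green",(290,160,350,220)); b=blob(f["img"],"blue",(380,175,445,245)); print(g,b)
G=ray(f,*g[:2],.105,True); c=cv2.boxPoints(b[3]); P=np.array([ray(f,*p,.138,True) for p in c]); B=P.mean(0)
print(G,B,P.round(4)[:,:2].tolist()); d=B-G; print(np.hypot(d[0],d[1]),np.arctan2(d[1],d[0])-np.arctan2(.078,.010))
for i in range(3): e=P[i+1]-P[i]; print(np.arctan2(e[1],e[0]),np.hypot(*e[:2]))
# front edge line of apron top (z=.095): left/right corners seen
for u,v in((298,150),(492,157)): print(ray(f,u,v,.095,True))
E
```

```text
(318.28930817610063, 191.20628930817608, 662.5, ((318.5, 191.5), (29.0, 29.0), 90.0)) (409.9879831611174, 211.36823574435513, 2177.5, ((410.5, 211.5), (51.0, 47.0), 90.0))
[ 0.51000107 -0.13332858  0.105     ] [ 0.53863912 -0.0611422   0.138     ] [[0.5114, -0.0768], [0.5215, -0.0379], [0.5669, -0.0445], [0.5548, -0.0853]]
0.07765958582356093 -0.25016917346872325
1.3174669004434338 0.040211066386812336
-0.14322997096752021 0.045832861152615305
-1.8580108981475534 0.042633249757749146
[ 0.47049383 -0.14185161  0.095     ]
[0.52247099 0.04465351 0.095     ]
```

>>> play_rows([
  [50,-2.5,2,0,1],
  [100,-2.5,2,0,1],
  [115,-2.5,2,0,1],
  [122,-2.5,2,0,1],
  [126,-2.5,2,0,1],
  [129,-2.5,2,0,1],
  [131,-2.5,2,0,1],
  [131,-2.5,2,0,1],
])

```text
time: 3.15
tool_pos: [0.5112, -0.1346, 0.1025]
tool_rot: [0.702, 0.092, 0.7, -0.093]
contact_force: [-1.8, 0.8, 4.5]
gripper_width: -0.004
```

>>> play_rows([
  [1,0,0,0,1],
  [2,0,0,0,1],
  [3,0,0,0,1],
  [3,0,0,0,1],
])

```text
time: 3.65
tool_pos: [0.5112, -0.1346, 0.099]
tool_rot: [0.702, 0.092, 0.7, -0.093]
contact_force: [0.5, -0.7, 8.8]
gripper_width: 0.003
```

```bash
python3 - <<'E'
from h import *
from plant import manip
s=manip.state(); print(s["tool_pos"],s["contact_force"],s["ft_torque"])
f=manip.grab_frame("scene"); cv2.imwrite("pics/s1.png",cv2.resize(f["img"][130:290,180:400,::-1],None,fx=3,fy=3))
E
```

```text
[ 0.51118609 -0.13463703  0.09901468] [ 0.49416281 -0.68116673  8.76808595] [ 0.15145411 -0.03386922 -0.03875402]
```

View pics/s1.png

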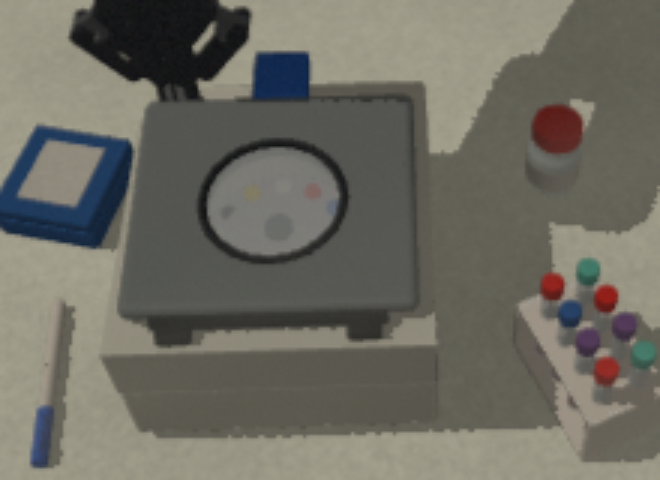

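The button is fully in at 8.8 N, and the crop shows the fingertips on it beside the tab. I'll back off upwards, move over the tab and open the gripper.

>>> play_rows([
  [-15,0,0,0,1],
  [-60,0,0,0,1],
  [-110,0,0,0,1],
  [-110,40,1,0,-1],
  [-110,79,2,0,-1],
  [-110,79,2,0,-1],
  [-110,79,2,0,-1],
  [-110,79,2,0,-1],
])

```text
time: 4.7
tool_pos: [0.5318, -0.0592, 0.207]
tool_rot: [0.701, 0.093, 0.701, -0.093]
contact_force: [0.0, -0.6, -0.7]
gripper_width: 0.995
```

```bash
python3 - <<'E'
from h import *
from plant import manip
s=manip.state(); print(s["tool_pos"],s["contact_force"],rot(s["tool_rot"]).round(3),s["gripper_width"])
print("to grip",rot(s["tool_rot"]).T@(np.array([.5333,-.0587,.123])-s["tool_pos"]))
f=manip.grab_frame("wrist"); np.savez("w2.npz",**f); cv2.imwrite("pics/w2.png",f["img"][:,:,::-1])
b=blob(f["img"],"blue",(280,150,380,300)); print(b)
for z in(.138,.150): print(z,ray(f,*b[3][0],z,True))
i,j=map(int,b[:2]); print("depth pts",[ (f["range_z"][j+k,i]) for k in(-10,0,10)])
o=f["origin"];M=rot(f["rotation"])
for k in(-15,0,10):
    u,v=i,j+k; d=ray(f,u,v,0,True)-o; d=M.T@d; d/= -d[2]; print("depth point",o+M@d*f["range_z"][v,u])
E
```

```text
[ 0.53182291 -0.05919584  0.20701909] [ 0.0015247  -0.59517252 -0.6650336 ] [[-0.001  0.26   0.966]
 [-0.     0.966 -0.26 ]
 [-1.    -0.    -0.001]] 0.9954540643993534
to grip [0.08401778 0.00088975 0.00136196]
(322.88211640211637, 222.0047619047619, 3150.0, ((323.0, 222.0), (60.0, 56.0), 90.0))
0.138 [ 0.5422347  -0.06081927  0.138     ]
0.15 [ 0.53785711 -0.05973781  0.15      ]
depth pts [np.float32(0.20942327), np.float32(0.21136996), np.float32(0.21543089)]
depth point [ 0.52723085 -0.05760907  0.1499023 ]
depth point [ 0.5372729  -0.06029795  0.15111447]
depth point [ 0.5451871  -0.0624056   0.14922067]
```

View pics/w2.png

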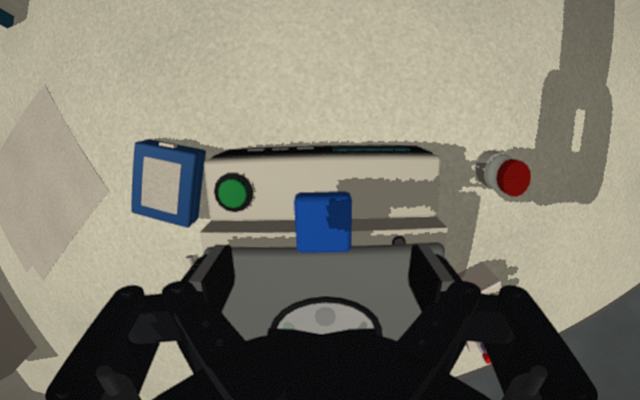

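The lid is ajar: the tab top measures 0.150 m against an expected 0.150, centred at (323,222) between the open fingers. I'll descend and grip.

>>> play_rows([
  [40,0.5,-2,0,-1],
  [70,0.5,-2,0,-1],
  [86,0.5,-2,0,-1],
  [86,0.5,-2,0,-1],
  [86,0.5,-2,0,1],
  [86,0.5,-2,0,1],
  [86,0.5,-2,0,1],
  [86,0.5,-2,0,1],
])

```text
time: 5.75
tool_pos: [0.5312, -0.0578, 0.1226]
tool_rot: [0.702, 0.092, 0.7, -0.092]
contact_force: [-1.2, -1.7, 4.5]
gripper_width: 0.457
```

>>> play_rows([
  [0,0,0,0,1],
  [0,0,0,0,1],
  [0,0,0,0,1],
])

```text
time: 6.12
tool_pos: [0.5311, -0.0578, 0.1221]
tool_rot: [0.702, 0.092, 0.7, -0.092]
contact_force: [-0.9, -2.0, 6.2]
gripper_width: 0.459
```

```bash
python3 - <<'E'
from h import *
from plant import manip
s=manip.state(); print(s["tool_pos"],s["contact_force"],s["gripper_width"],s["gripper_width"]*85)
f=manip.grab_frame("wrist"); cv2.imwrite("pics/w3.png",f["img"][:,:,::-1])
# arc: hinge-relative grip (r,phi) -> moves in tool axes from 0.06
r=np.hypot(.201,.006); p0=np.arctan2(.006,.201)
for a in np.radians([0.06*57.3,7,12,18,24,30,36,42,48,54,60]):
    print(round(np.degrees(a),1), "x",round(-1000*r*(np.sin(a+p0)-np.sin(.06+p0)),1),"z",round(1000*r*(np.cos(.06+p0)-np.cos(a+p0)),1))
E
```

```text
[ 0.53110402 -0.05777606  0.12207271] [-0.90443686 -2.02432646  6.24461611] 0.45918643000530573 39.03084655045099
3.4 x -0.0 z 0.0
7.0 x -12.4 z 1.5
12.0 x -29.6 z 4.9
18.0 x -49.8 z 11.0
24.0 x -69.2 z 19.1
30.0 x -87.7 z 29.2
36.0 x -105.0 z 41.2
42.0 x -120.9 z 54.9
48.0 x -135.3 z 70.2
54.0 x -148.1 z 87.0
60.0 x -159.0 z 105.0
```

View pics/w3.png

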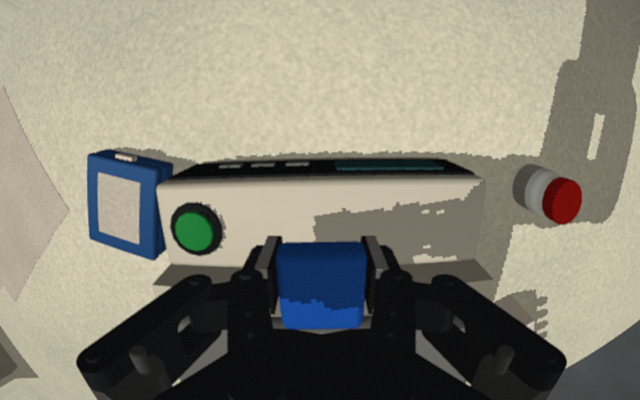

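The wrist view shows the tab held between both pads at about (320,285), and the opening of 39 mm matches the 40 mm tab. I'll raise along the arc.

>>> play_rows([
  [-6,0,0.5,0,1],
  [-12.5,0,1.5,0,1],
  [-21,0,3,0,1],
  [-30,0,5,0,1],
  [-40,0,8,0,1],
  [-50,0,11,0,1],
  [-60,0,15,0,1],
  [-69,0,19,0,1],
])

```text
time: 7.18
tool_pos: [0.5483, -0.062, 0.1902]
tool_rot: [0.7, 0.093, 0.702, -0.092]
contact_force: [0.7, -1.9, -5.2]
gripper_width: 0.457
```

>>> play_rows([
  [-9.5,0,5,0,1],
  [-18.5,0,10,0,1],
  [-27.5,0,16,0,1],
  [-36,0,22,0,1],
  [-44,0,29,0,1],
  [-52,0,36,0,1],
  [-59,0,43.5,0,1],
  [-66,0,51,0,1],
])

```text
time: 8.18
tool_pos: [0.5987, -0.0747, 0.2567]
tool_rot: [0.701, 0.093, 0.701, -0.091]
contact_force: [0.4, 5.8, -5.1]
gripper_width: 0.456
```

>>> play_rows([
  [-6.5,0,8,0,1],
  [-13,0,17,0,1],
  [-18.5,0,26,0,1],
  [-23.5,0,35,0,1],
  [-23.5,0,35,0,1],
  [-23.5,0,35,0,1],
  [-23.5,0,35,0,1],
])

```text
time: 9.05
tool_pos: [0.6331, -0.0832, 0.2806]
tool_rot: [0.702, 0.093, 0.7, -0.091]
contact_force: [1.2, 6.6, -3.2]
gripper_width: 0.453
```

```bash
python3 - <<'E'
from h import *
from plant import manip
s=manip.state(); print(s["time"],s["tool_pos"],s["contact_force"],s["ft_torque"],s["gripper_width"])
c,sn=np.cos(.26),np.sin(.26); O=np.array([.5095,-.133])-np.array([[c,sn],[-sn,c]])@[-.103,-.078]; H=O+.1*np.array([c,-sn]); print("hinge",H)
p=s["tool_pos"]; h=(H-p[:2])@[c,-sn]; z=p[2]+.0205-.124; print("r",np.hypot(h,z),"ang",np.degrees(np.arctan2(z,h))-1.7)
f=manip.grab_frame("scene"); np.savez("s2.npz",**f); cv2.imwrite("pics/s2.png",cv2.resize(f["img"][60:320,140:440,::-1],None,fx=2.2,fy=2.2))
# lid plane angle from depth of the lid
img=f["img"]; hsv=cv2.cvtColor(img,cv2.COLOR_RGB2HSV)
v,u=np.mgrid[0:400,0:640]; Z=f["range_z"]; X=np.stack([(u-f["cx"])/f["fx"]*Z,-(v-f["cy"])/f["fy"]*Z,-Z],-1)@rot(f["rotation"]).T+f["origin"]
L=(X[...,:2]-O)@np.array([[c,sn],[-sn,c]]) # local x,y
m=(Z>0)&(L[...,0]>-.02)&(L[...,0]<.11)&(abs(L[...,1])<.09)&(abs(L[...,1])>.06)&(X[...,2]>.16)
q=np.c_[L[m][:,0],X[m][:,2]]; 
k=np.polyfit(q[:,1],q[:,0],1); r=q[:,0]-np.polyval(k,q[:,1]); g=abs(r)<.01; k=np.polyfit(q[g,1],q[g,0],1)
print(len(q),g.sum(),"lid angle",np.degrees(np.arctan2(1,-k[0])),q.min(0),q.max(0))
E
```

```text
9.05 [ 0.63311952 -0.08323391  0.2805714 ] [ 1.22200103  6.62305762 -3.21324704] [1.4125574  0.00655306 0.21375594] 0.4527081670995787
hinge [ 0.72572945 -0.10980893]
r 0.20157777894589773 ang 59.75321282254553
2683 2232 lid angle 59.708473523269454 [-0.00863572  0.16001556] [0.09745666 0.38552053]
```

View pics/s2.png

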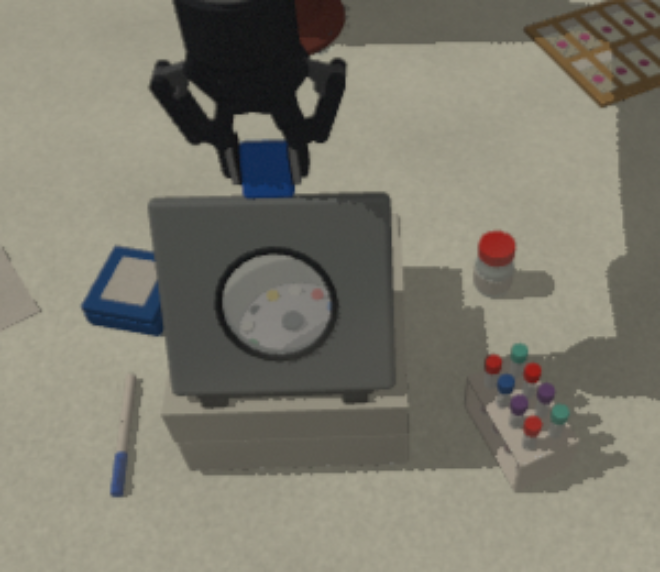

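The view shows the lid open, its tab held between the fingers at about (267,168), and the bystanders in place. Both angle estimates give 59.7°. I'll hold briefly to check it is steady, then hand in.

>>> play_rows([
  [0,0,0,0,1],
  [0,0,0,0,1],
  [0,0,0,0,1],
  [0,0,0,0,1],
  [0,0,0,0,1],
  [0,0,0,0,1],
])

```text
time: 9.85
tool_pos: [0.6331, -0.0832, 0.2806]
tool_rot: [0.702, 0.093, 0.7, -0.091]
contact_force: [0.7, 7.1, -4.0]
gripper_width: 0.457
```

```bash
python3 - <<'E'
from plant import manip
s=manip.state(); print(s["tool_pos"],s["contact_force"],abs(s["joint_vel"]).max(),s["gripper_width"])
print(manip.job_done())
E
```

```text
[ 0.63310108 -0.08323682  0.28056009] [ 0.70050599  7.12349398 -4.03374559] 0.0027692492646920757 0.4569537692242109
the job is handed in; nothing more can be done
None
```

I pressed the green release button, raised the lid by its blue tab to about 60°, and handed the job in at about 10 s with the gripper still holding the tab. No verdict was reported.

- **Button:** the fingertip reached z = 0.099 m at 8.8 N, which is the full 6 mm of travel. Afterwards the tab top measured 0.150 m, as expected for a lid ajar at 0.06 rad.
- **Lid angle:** the tool position and the camera's depth points on the lid both gave 59.7°.
- **Steadiness:** over the last 0.75 s of holding, the tool did not move measurably. The opening stayed at about 39 mm, matching the 40 mm tab.
- **Bystanders:** in the last picture the rack, pot, slide box and pen looked to be where they started. I judged this by eye and did not measure it.
- **Imperfection:** a sideways force of about 7 N remained on the grip, probably from a slight misalignment with the centrifuge. It stayed nearly constant and well below the limits.

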